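# Shut the plate guard and hold the spring dial at its third click

### The arm

A 6-joint arm with a two-finger parallel gripper is mounted at the origin on the work surface. World frame = base frame: x ahead of the robot, y to its left, z up, the work surface at z = 0. Lengths are in m, angles in rad, forces in N, time in s.
With the tool pointing down it reaches from about 0.25 to 0.775 m from the base axis. Payload 4 kg.
Tool frame: the origin (TCP) lies at the very end of the fingers, on their centre line; the grasp point (between the pads) lies 19 mm behind it; y points along the fingers, x is the direction in which the jaws open and shut, and the axes are right-handed (so a half turn about y gives the same grasp; the last joint's range is limited). The gripper opens to 94 mm and grips with 3 to 60 N. Pads are 16 mm wide; open, the fingers measure 119 mm over their backs; the gripper's body (75 mm by 177 mm) begins 78 mm behind the grasp point.
Start: joints at [1.117, 0.087, 1.371, -0, 1.684, -0.103], TCP at [0.189, 0.517, 0.176] pointing down, gripper open.
Joint ranges: [-3.1, 3.1], [-0.76, 2.03], [0.27, 2.55], [-1.08, 4.22], [0.17, 2.65], [-2.57, 2.57]. Speed limits (rad/s): [2.79, 2.79, 3.14, 3.14, 3.14, 3.14].

### API

Orientations are given as [roll, pitch, yaw] about the fixed x, y, z axes, in that order (R = Rz(yaw) Ry(pitch) Rx(roll)).
In Python, from bench import robot gives the robot as it stands.
- The arm moves only by the shell command python3 -m handwheel 'ROWS' [OPENING]. ROWS is JSON, a list of rows, each an object with "delta_pos": the shift along the tool's x, y, z in mm, a list of three; "yaw": the turn about the tool's y in rad. A call has 1 to 12 rows; each row is the pose to reach, as a shift and turn from the pose commanded when the call began, along the tool's axes at that moment; what a row does not reach only later rows make up. A row lasts 1/10 s, in which the tool goes at most 50 mm and 8.59 degrees, less where a joint would pass 70% of its speed; a pose out of reach is approached as far as the arm can. A call with a gripper value outside its range is refused whole. OPENING is the closure in counts, from 0 (fully open) to 255 (shut), set as the call begins (- or left out, the last holds). The fingers move at their own pace and stop on an object; the grip force is fixed at half the most. Time passes only in rows, so rows that repeat a pose let the fingers close. It gives the time, the measured TCP pose, the force and the opening at its end, in the units of the state.
- robot.get_obs(): the state, without advancing time (a new reading comes with each control period).
- robot.snapshot(name): name is "side" or "top" or "wrist"; returns a dict with "image" (400x640x3 uint8, red, green, blue), "fx", "fy", "cx", "cy" (pixels), "rvec" (rotation vector, rad) and "tvec" (3), from world to camera coordinates, as OpenCV has them. Camera axes: x right, y down, z forward; pixel columns grow to the right and rows downward; lengths in m; the calibration is good to about 2 mm. A picture is of the moment at which its call begins. There is no depth.
- robot.close_job(): hands the job in, once; it reports no verdict.
The state is a dict: "time": time; "joint_positions": joint angles; "qvel": joint speeds; "joint_torque": joint torques, N m; "tool_pos": TCP position; "ee_rot": TCP orientation; "wrist_force": force on the tool from outside, world axes, zero at the start; "wrist_torque": the same for the moment, N m; "width": finger opening in m.
Only numpy, scipy, OpenCV 4.12 (cv2) and the standard library are available. Lean on these libraries where they do the work, as an engineer would, in place of code of your own. Each camera call takes 0.05 s, during which the arm holds its last target.

### The job

Slide the guard window along its rails until it is fully shut over the well plate in its nest, which leaves the spring-return dial uncovered. Only then press the dial's thumb tab down past the first two clicks to the third, and finish with the gripper still holding it down there against the return spring. Leave the plate, and the jar and the tip box beside the trough, undisturbed.

Things in the scene. Friction and masses are not known exactly. Their poses are not given: they have to be found in the camera images.
- imager: Dark, low base, 240 x 550 x 50 mm, fixed; origin at the centre of its underside; y along the guard's rails, x across, away from the robot at yaw 0. On it an open-topped trough, inside 180 mm (x) by 350 mm (y), with clear walls to 120 mm above the bench; rails on top, 90 to 103 mm off the centre line, to 129 mm. One half holds the nest, the other the dial. Ledges at its ends carry bystanders.
- guard (a joint): Position of the guard window along the rails in m, towards the imager's +y; 0 = middle of the trough, stops at -0.086 and +0.086. It starts near the middle. About 2 N of friction; it stays where it is left. A clear flat pane in an aluminium frame, 192 mm across the rails, 176 mm along them, underside 120 mm and frame top 129 mm above the bench.
- guard_handle (a point): Middle of the guard's handle, 148.5 mm above the bench: an upright aluminium fin on the middle of the window, 70 mm long across the rails (imager x), 16 mm thick along them (imager y); its top is 22 mm above this point, the window's surface 18 to 22 mm below it.
- nest_mid (a point): Centre of the plate nest's floor, 55 mm above the bench. The nest is a grey tray 99 x 141 x 10 mm, 86 mm along y from the middle of the trough, on the imager's +y or -y side. The guard is fully shut when it is at its stop on this side, its handle directly above this point.
- well_plate: White well plate, 86 x 128 x 14.5 mm with 24 round wells, loose in the nest; origin at the centre of its underside.
- dial (a joint): Angle of the dial in rad, 0 at rest (tab up), growing as the tab is pressed down; clicks at 0.2, 0.4 and 0.6, firm stop at 0.64. A spring always returns it to 0 when let go: no click holds it. Pressing at the pad point takes about 4 N at the start and 8 N at the third click, and about 3 N more over the hump 0.1 rad before each click (10 N at most).
- dial_hub (a point): Point on the dial's axle, 80 mm above the bench. The axle is level, parallel to the imager's y axis, 86 mm along y from the middle of the trough on the side away from the nest, and 35 mm towards the imager's +x from its centre line. The black dial disc on it is 60 mm in diameter, 30 mm thick.
- dial_pad (a point): Pressing point on top of the dial's thumb tab, mid-width, 70 mm from the axle along the tab and 4 mm above its middle plane. The tab is a straight black bar 34 mm wide, 8 mm thick, out from the disc towards the imager's -x, ending 85 mm from the axle. At rest it points 0.38 rad above level (point 110 mm above the bench), at the third click 0.22 rad below level (69 mm).
- jar: Amber jar with a lid, 48 mm across and 55 mm high, loose on a ledge of the imager; origin under its centre. A bystander.
- tip_box: Grey box with a clear lid, 87 x 60 x 48 mm, loose on the other ledge; origin under its centre. A bystander.
Mind the look-alikes: they are no part of the job. What is shaped like the well_plate but blue, brown or red is not meant.

How it is judged:
On the way, in this order (a step that is already met when the one before it is completed fails the run):
1. the guard is fully shut over the well plate (horizontal distance between guard_handle and nest_mid below 0.01 m), for 0.2 s.
2. the gripper has pressed the dial past two clicks to the third (value of joint dial above 0.55 rad and contact force between the fingers and dial above 1.5 N), for 0.2 s.
At the end, for the whole second after the job is handed in: The guard's handle stands within 10 mm of the spot above the middle of the nest, the well plate lies in its nest (within 10 mm), and the dial is still at the third click (above 0.55 rad, at rest) with the gripper's fingers pressing on it (more than 1.5 N) (all of step 2 and horizontal distance between each of guard_handle, well_plate and nest_mid below 0.01 m and velocity of joint dial between -0.1 and 0.1 rad/s and height (world z) of well_plate below 0.062 m); the arm keeps its last pose, push and grip.
It fails at once if the dial is pressed to its first click while the guard is not shut (value of joint dial above 0.15 rad and horizontal distance between guard_handle and nest_mid above 0.015 m).
It fails at once if the plate, the jar or the tip box is disturbed (moved by more than 20 mm) (distance of any of well_plate, jar, tip_box from where it was at the start of the episode above 0.02 m).
It also fails if it takes over 38 s, if anything falls off the work surface, if the arm or the gripper's body presses on something with over 40 N, if the wrist force passes 120 N, or if a joint passes its speed limit or range.

## Working session

There is one attempt and no reset: what is moved stays moved. The work goes in short steps, Python scripts to look and compute and a shell command to move; the robot and the scene stay as the last step left them, time stands still between calls to the robot, and variables do not carry over. Pictures are saved under pics/ and viewed, and the job is handed in when it is done.

```bash
mkdir -p pics
python3 - <<'E'
from bench import robot
import cv2
o=robot.get_obs(); print(o)
for n in ("side","top","wrist"):
    s=robot.snapshot(n); cv2.imwrite(f"pics/{n}0.png",s["image"][:,:,::-1]); print(n,s["fx"],s["cx"],s["cy"],s["rvec"],s["tvec"])
    import pickle; pickle.dump(s,open(f"pics/{n}0.pkl","wb"))
E
```

```text
{'time': 0.0, 'joint_positions': array([ 1.11690391e+00,  8.79450153e-02,  1.37224752e+00, -6.24589576e-06,
        1.68357380e+00, -1.03128636e-01]), 'qvel': array([ 0.00105435,  0.00040144, -0.00019836, -0.00012895, -0.00095179,
       -0.00075777]), 'joint_torque': array([ 2.78221017e-05, -3.40197158e+01, -3.02421677e+01,  7.17030466e-02,
        3.31538462e-02, -1.60053614e-04]), 'tool_pos': array([0.18874264, 0.51595556, 0.17471311]), 'ee_rot': array([-1.57057873,  0.00216277,  1.22003209]), 'wrist_force': array([-0.0385164 ,  0.24523196, -0.26738011]), 'wrist_torque': array([ 0.02555383, -0.00222574, -0.02965353]), 'width': 0.09397416815016177}
side 399.7533078569976 322.6599886669 192.67197799510026 [ 2.2149962  -0.53782104  0.28236921] [-0.36284847  0.2195924   1.07173764]
top 463.4519367117233 316.32606829825966 208.1433284234965 [ 2.15688256 -2.09921101  0.23503666] [-0.01568619  0.45424917  1.12997478]
wrist 280.4624990109698 316.9229681525088 196.01521870017913 [-2.40404542 -1.68069028 -0.20396994] [-0.54915451 -0.02504659  0.39028526]
```

View pics/top0.png

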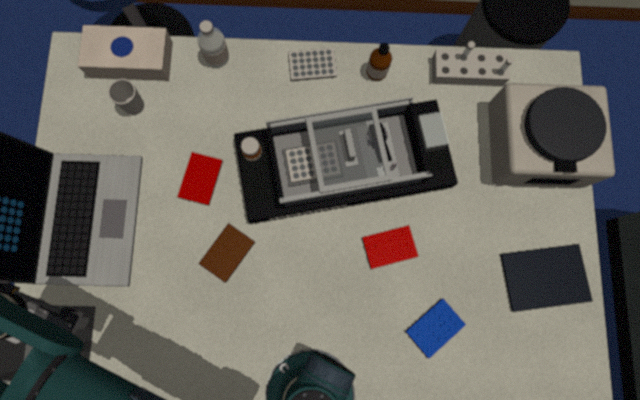

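View pics/side0.png

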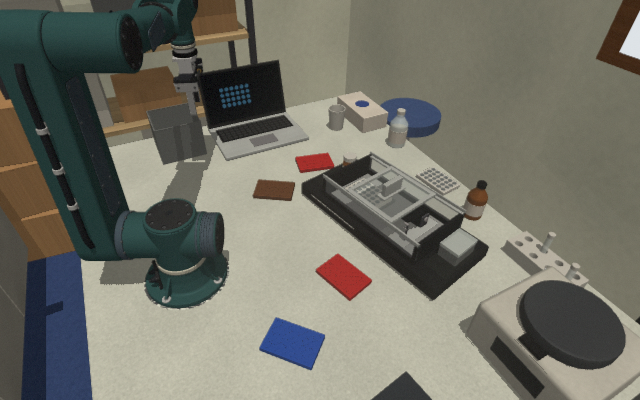

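View pics/wrist0.png

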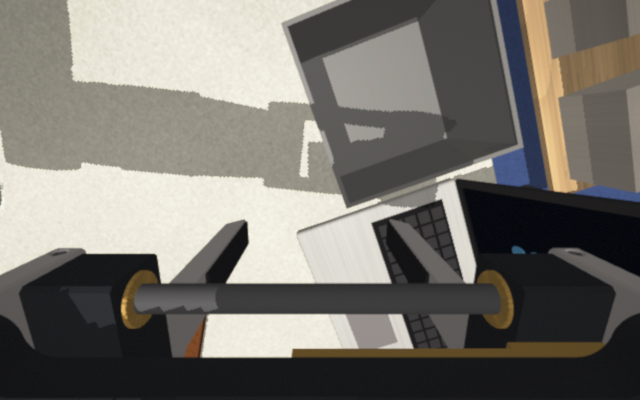

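```bash
cat > h.py <<'E'
import numpy as np, cv2, pickle
def P(s):
    R=cv2.Rodrigues(np.array(s["rvec"]))[0]; t=np.array(s["tvec"]).ravel()
    K=np.array([[s["fx"],0,s["cx"]],[0,s["fy"],s["cy"]],[0,0,1]]); return K,R,t
def ray(s,px,z):
    K,R,t=P(s); d=R.T@np.linalg.solve(K,[px[0],px[1],1.]); c=-R.T@t
    return c+d*(z-c[2])/d[2]
def proj(s,p):
    K,R,t=P(s); q=K@(R@np.array(p)+t); return q[:2]/q[2]
E
python3 - <<'E'
from h import *
s=pickle.load(open("pics/top0.pkl","rb")); im=s["image"][:,:,::-1]
cv2.imwrite("pics/topc.png",cv2.resize(im[90:230,225:465],None,fx=3.3,fy=3.3,interpolation=cv2.INTER_CUBIC))
s=pickle.load(open("pics/side0.pkl","rb")); im=s["image"][:,:,::-1]
cv2.imwrite("pics/sidec.png",cv2.resize(im[140:300,290:500],None,fx=3.7,fy=3.7,interpolation=cv2.INTER_CUBIC))
E
```

```text
(no output)
```

View pics/topc.png

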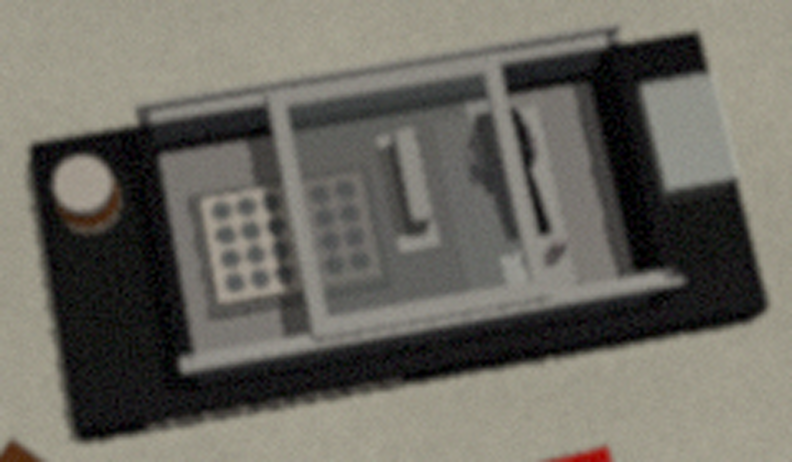

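View pics/sidec.png

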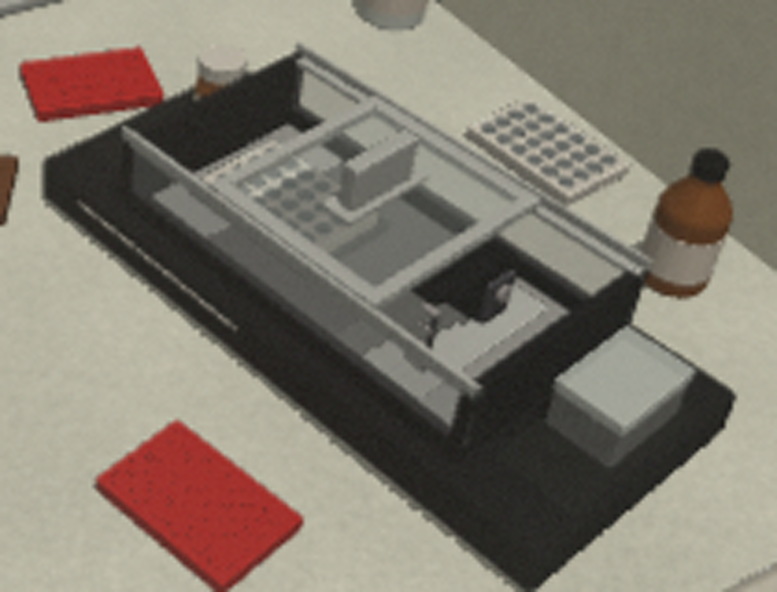

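Run:
```python
from h import *
s=pickle.load(open("pics/top0.pkl","rb"))
f=lambda u,v:(225+u/3.3,90+v/3.3)
def rp(name,pts,z):
    q=[ray(s,f(*p),z) for p in pts]; print(name,*[np.round(a[:2],4) for a in q]); return q
b=rp("base",[(30,148),(700,35),(765,310),(78,440)],.05)
for i in range(4):
    d=b[(i+1)%4]-b[i]; print(np.linalg.norm(d), np.arctan2(d[1],d[0]))
print("c",np.mean(b,0))
r=rp("rail",[(140,108),(618,33),(685,278),(182,365)],.129)
for i in range(4):
    d=r[(i+1)%4]-r[i]; print(np.linalg.norm(d), np.arctan2(d[1],d[0]))
print("c",np.mean(r,0))
rp("fin",[(402,127),(416,127),(430,218),(415,222)],.1705)
rp("guardframe",[(270,90),(500,62),(545,297),(318,337)],.129)
rp("plate",[(198,195),(350,172),(380,280),(218,303)],.0695)
rp("jar",[(84,183)],.105); rp("tip",[(640,88),(712,72),(738,180),(668,190)],.098)
```

```text
base [0.641  0.2148] [ 0.7553 -0.3181] [ 0.5277 -0.3629] [0.4098 0.1649]
0.5449598399375166 -1.359473446076557
0.2319764823485383 -2.9468781831559507
0.54082413710613 1.7905157516885408
0.23648568243610169 0.21260069129821738
c [ 0.58342811 -0.07533785  0.05      ]
rail [0.646  0.1225] [ 0.7181 -0.2327] [ 0.529  -0.2787] [0.4533 0.0839]
0.3625195920876216 -1.3707305148600175
0.19457867003276005 -2.9031986140222172
0.37045084464593375 1.7766275526295132
0.1965721146026723 0.19767958113680423
c [ 0.5865852  -0.07623551  0.129     ]
fin [ 0.6218 -0.0675] [ 0.6222 -0.0775] [ 0.5551 -0.088 ] [ 0.5518 -0.0775]
guardframe [0.6635 0.0272] [ 0.6917 -0.1438] [ 0.5115 -0.1763] [ 0.4767 -0.0126]
plate [0.6002 0.0805] [ 0.6227 -0.0363] [ 0.5369 -0.0608] [0.515  0.0621]
jar [0.5949 0.1638]
tip [ 0.6878 -0.2563] [ 0.7029 -0.3124] [ 0.6162 -0.3298] [ 0.6065 -0.2761]
```

```bash
cat >> h.py <<'E'
from scipy.spatial.transform import Rotation as Ro
C=np.array([.585,-.0757]); YAW=.207
ex=np.array([np.cos(YAW),np.sin(YAW)]); ey=np.array([-np.sin(YAW),np.cos(YAW)])
def w(x,y,z): return np.append(C+x*ex+y*ey,z)
def go(o,p,heading=None):
    R=Ro.from_euler("xyz",o["ee_rot"]).as_matrix(); 
    print("tcp",o["tool_pos"],"delta mm",np.round(R.T@(np.array(p)-o["tool_pos"])*1000,1))
    h=np.arctan2(R[1,0],R[0,0]); print("heading",h, "yaw",None if heading is None else -(heading-h))
E
python3 - <<'E'
from h import *
from bench import robot
go(robot.get_obs(),w(0,-.060,.25),YAW+np.pi/2)
for n in("top","side"):
    s=pickle.load(open(f"pics/{n}0.pkl","rb")); im=s["image"][:,:,::-1].copy()
    im=cv2.resize(im,None,fx=4,fy=4,interpolation=cv2.INTER_CUBIC)
    g=-.002
    segs=[[(sx*.103,-.185,.129),(sx*.103,.185,.129)] for sx in(-1,1)]+[[(-.035,g,.1705),(.035,g,.1705)],[(-.12,-.275,.05),(-.12,.275,.05)],[(.12,-.275,.05),(.12,.275,.05)],[(-.12,-.275,.05),(.12,-.275,.05)],[(-.12,.275,.05),(.12,.275,.05)],[(-.0285,-.086,.110),(.035,-.086,.08)],[(-.0495,.0155,.065),(-.0495,.1565,.065)],[(.0495,.0155,.065),(.0495,.1565,.065)]]
    for a,b in segs:
        a,b=[tuple(int(v*4+2) for v in proj(s,w(*q))) for q in(a,b)]; cv2.line(im,a,b,(0,255,0),1)
    im=im[360:920,900:1860] if n=="top" else im[560:1200,1160:2000]
    cv2.imwrite(f"pics/ov_{n}.png",cv2.resize(im,None,fx=.8,fy=.8))
E
```

```text
tcp [0.18880163 0.51610637 0.17500594] delta mm [-470.6  -74.3 -607.2]
heading 1.220012930059678 yaw -0.5577833967352186
```

View pics/ov_top.png

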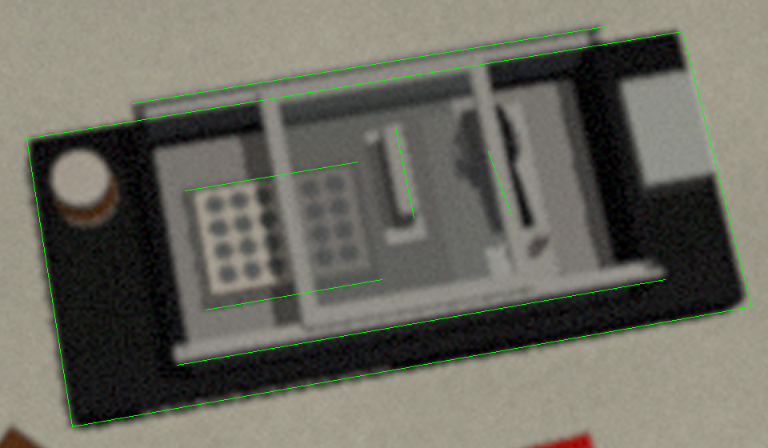

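View pics/ov_side.png

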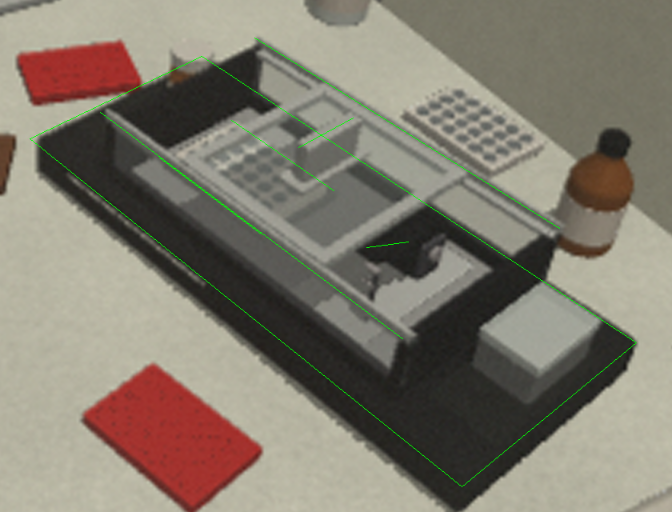

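The plate in the nest is white with wells (top px 302,162). The look-alikes are the white plate outside (313,65), the reds (200,178 and 390,247), the brown (227,252) and the blue (435,327). The only fin is at (350,147) and the dial tab ends near (385,175), both confirmed in the crop. The nest is on the +y side (image left).

```bash
python3 -m handwheel '[{"delta_pos":[0,-50,0],"yaw":0},{"delta_pos":[0,-90,0],"yaw":0},{"delta_pos":[-30,-100,-40],"yaw":-0.1},{"delta_pos":[-60,-100,-78],"yaw":-0.2},{"delta_pos":[-90,-100,-116],"yaw":-0.3},{"delta_pos":[-120,-100,-155],"yaw":-0.4},{"delta_pos":[-150,-100,-194],"yaw":-0.5},{"delta_pos":[-180,-100,-232],"yaw":-0.558},{"delta_pos":[-210,-100,-271],"yaw":-0.558},{"delta_pos":[-240,-100,-310],"yaw":-0.558},{"delta_pos":[-270,-100,-348],"yaw":-0.558},{"delta_pos":[-300,-100,-387],"yaw":-0.558}]' 255
python3 - <<'E'
from h import *
from bench import robot
go(robot.get_obs(),w(0,-.060,.25),YAW+np.pi/2)
E
```

```text
time: 1.35
tool_pos: [0.4498, 0.0999, 0.2757]
ee_rot: [-1.571, -0.0, 1.778]
wrist_force: [1.0, 1.2, -0.1]
width: 0.0022
tcp [0.44984486 0.09992965 0.27574877] delta mm [-259.7   25.7  -96.1]
heading 1.7779105761270007 yaw 0.00011424933210402166
```

```bash
python3 -m handwheel '[{"delta_pos":[-47,0,-17],"yaw":0},{"delta_pos":[-94,0,-34],"yaw":0},{"delta_pos":[-140,0,-52],"yaw":0},{"delta_pos":[-187,0,-69],"yaw":0},{"delta_pos":[-230,0,-85],"yaw":0},{"delta_pos":[-260,0,-96],"yaw":0},{"delta_pos":[-260,0,-96],"yaw":0},{"delta_pos":[-260,20,-96],"yaw":0},{"delta_pos":[-260,20,-96],"yaw":0}]'
python3 - <<'E'
from h import *
from bench import robot
go(robot.get_obs(),w(0,-.060,.145),YAW+np.pi/2)
for n in("top","side","wrist"):
    s=robot.snapshot(n); pickle.dump(s,open(f"pics/{n}1.pkl","wb"));cv2.imwrite(f"pics/{n}1.png",s["image"][:,:,::-1])
E
```

```text
time: 2.25
tool_pos: [0.5955, -0.1321, 0.2528]
ee_rot: [-1.566, -0.003, 1.778]
wrist_force: [-1.0, 0.1, -0.3]
width: 0.0007
tcp [ 0.59546011 -0.13207293  0.25275212] delta mm [ -3.  107.7  -1.9]
heading 1.7781903323556902 yaw 0.0003940055607936088
```

View pics/wrist1.png

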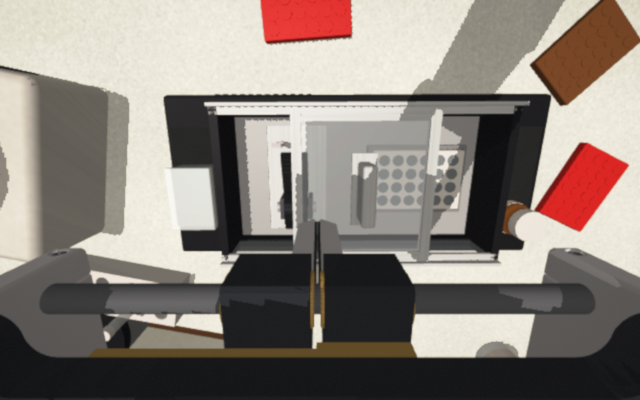

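View pics/side1.png

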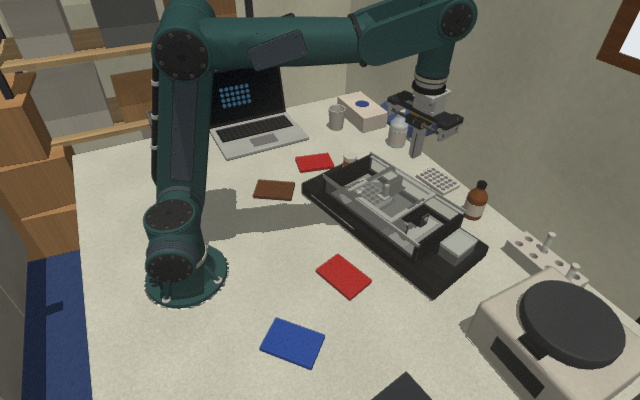

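Run:
```python
from h import *
s=pickle.load(open("pics/wrist1.pkl","rb")); im=s["image"][:,:,::-1]
cv2.imwrite("pics/wc.png",cv2.resize(im[90:270,200:520],None,fx=2.5,fy=2.5,interpolation=cv2.INTER_CUBIC))
print(ray(s,(320,200),.13))
def loc(px,z):
    p=ray(s,px,z)[:2]-C; print(px,np.round([p@ex,p@ey],4))
loc((207,103),.129);loc((528,103),.129);loc((222,260),.129);loc((498,262),.129)
loc((361,164),.1705);loc((375,164),.1705);loc((361,225),.1705);loc((375,225),.1705)
```

```text
[ 0.61324202 -0.12427695  0.13      ]
(207, 103) [-0.0962 -0.1824]
(528, 103) [-0.0966  0.1833]
(222, 260) [ 0.099 -0.181]
(498, 262) [0.1017 0.1802]
(361, 164) [-0.0322 -0.0109]
(375, 164) [-0.0322  0.0038]
(361, 225) [ 0.0356 -0.0083]
(375, 225) [0.0356 0.0072]
```

View pics/wc.png

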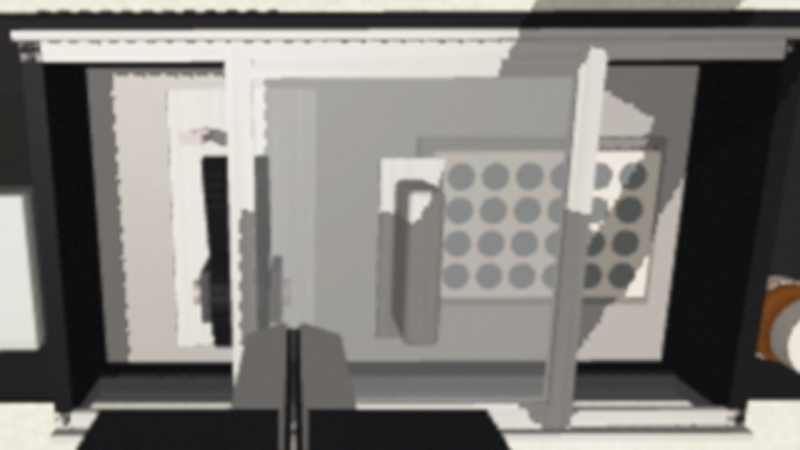

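```bash
python3 -m handwheel '[{"delta_pos":[-3,40,0],"yaw":0},{"delta_pos":[-3,75,0],"yaw":0},{"delta_pos":[-3,95,0],"yaw":0},{"delta_pos":[-3,105,0],"yaw":0},{"delta_pos":[-3,105,0],"yaw":0},{"delta_pos":[-3,105,0],"yaw":0}]'
python3 - <<'E'
from h import *
from bench import robot
o=robot.get_obs();p=o["tool_pos"][:2]-C;print(p@ex,p@ey,o["tool_pos"],o["wrist_force"])
s=robot.snapshot("side"); cv2.imwrite("pics/s2.png",cv2.resize(s["image"][100:300,290:530,::-1],None,fx=3,fy=3))
E
```

```text
time: 3.0
tool_pos: [0.5983, -0.1359, 0.1529]
ee_rot: [-1.573, 0.001, 1.778]
wrist_force: [0.6, 0.2, -0.4]
width: 0.0004
0.0006239458763958854 -0.061600121546211424 [ 0.59827098 -0.13585684  0.15290428] [ 0.62287338  0.19212547 -0.40804565]
```

View pics/s2.png

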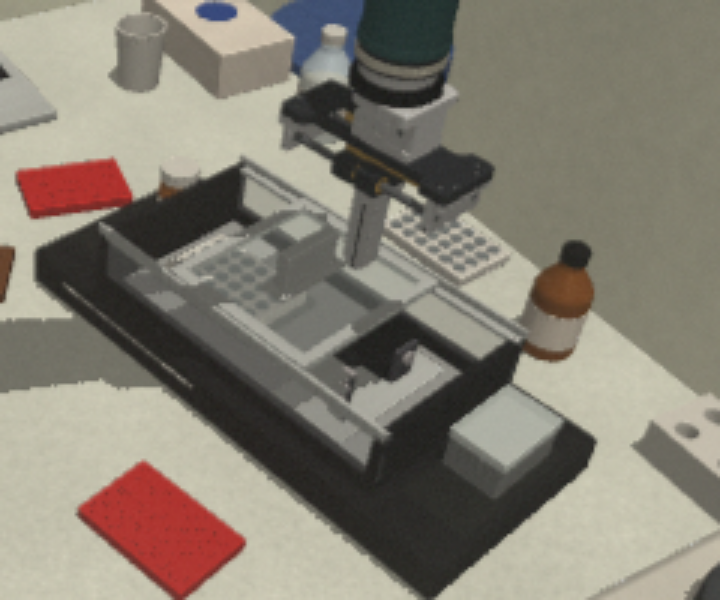

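```bash
python3 -m handwheel '[{"delta_pos":[10,4,0],"yaw":0},{"delta_pos":[25,4,0],"yaw":0},{"delta_pos":[35,4,0],"yaw":0},{"delta_pos":[45,4,0],"yaw":0},{"delta_pos":[55,4,0],"yaw":0},{"delta_pos":[65,4,0],"yaw":0},{"delta_pos":[75,4,0],"yaw":0},{"delta_pos":[85,4,0],"yaw":0},{"delta_pos":[95,4,0],"yaw":0},{"delta_pos":[105,4,0],"yaw":0},{"delta_pos":[113,4,0],"yaw":0},{"delta_pos":[120,4,0],"yaw":0}]'
python3 - <<'E'
from h import *
from bench import robot
o=robot.get_obs();p=o["tool_pos"][:2]-C;print(p@ex,p@ey,o["tool_pos"],o["wrist_force"])
s=robot.snapshot("side"); cv2.imwrite("pics/s3.png",cv2.resize(s["image"][100:300,290:530,::-1],None,fx=3,fy=3))
E
```

```text
time: 4.25
tool_pos: [0.5726, -0.0177, 0.1469]
ee_rot: [-1.571, -0.0, 1.778]
wrist_force: [0.4, -0.7, -0.4]
width: 0.0005
-0.000216104047080206 0.05930778278978326 [ 0.57259928 -0.01770274  0.14688963] [ 0.37224789 -0.65336391 -0.43738086]
```

View pics/s3.png

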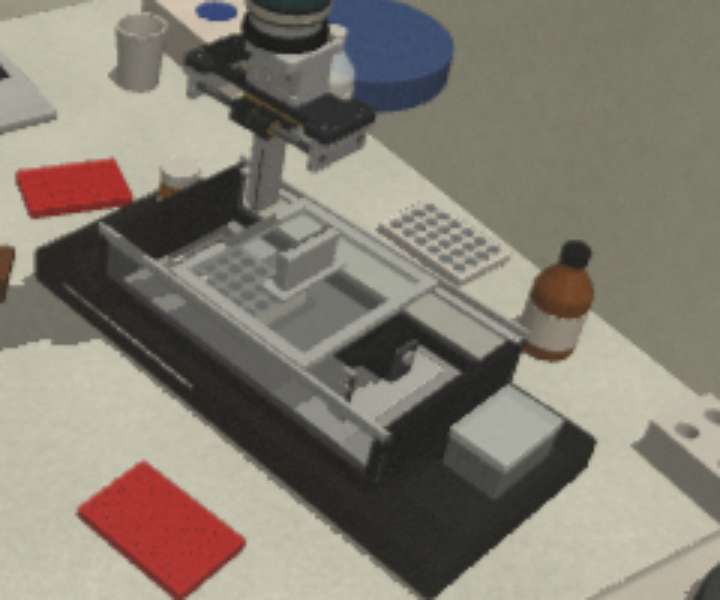

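Run:
```python
from h import *
from bench import robot
o=robot.get_obs()
for n in("side","top","wrist"):
    s=robot.snapshot(n); pickle.dump(s,open(f"pics/{n}3.pkl","wb")); cv2.imwrite(f"pics/{n}3.png",s["image"][:,:,::-1]); print(n,proj(s,o["tool_pos"]))
```

```text
side [374.84433658 176.972214  ]
top [324.26735527 151.13039837]
wrist [318.61858245 218.30633195]
```

View pics/wrist3.png

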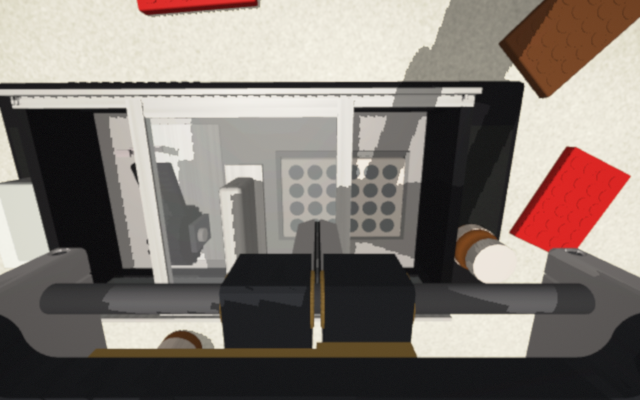

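View pics/top3.png

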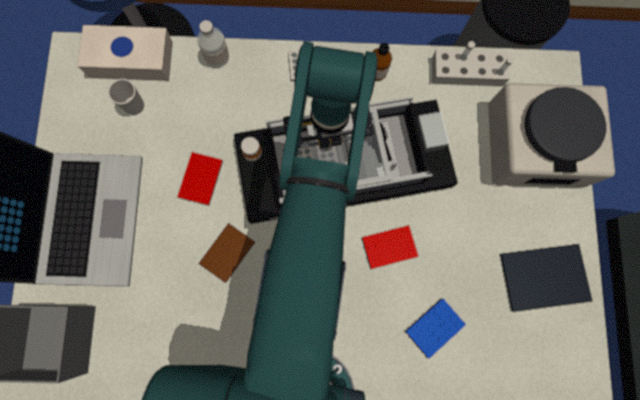

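Run:
```python
from h import *
out=[]
for k,tp in((1,(.59546,-.13207,.25275)),(3,(.5726,-.0177,.1469))):
    s=pickle.load(open(f"pics/side{k}.pkl","rb")); im=cv2.resize(s["image"][:,:,::-1],None,fx=5,fy=5,interpolation=cv2.INTER_CUBIC)
    p=proj(s,tp); print(p); u,v=(p*5+2).astype(int); cv2.circle(im,(u,v),5,(0,0,255),2)
    out.append(im[v-260:v+200,u-200:u+200])
cv2.imwrite("pics/cmp.png",np.hstack(out))
```

```text
[411.06210893 166.5483316 ]
[375.08368232 177.1592064 ]
```

View pics/cmp.png

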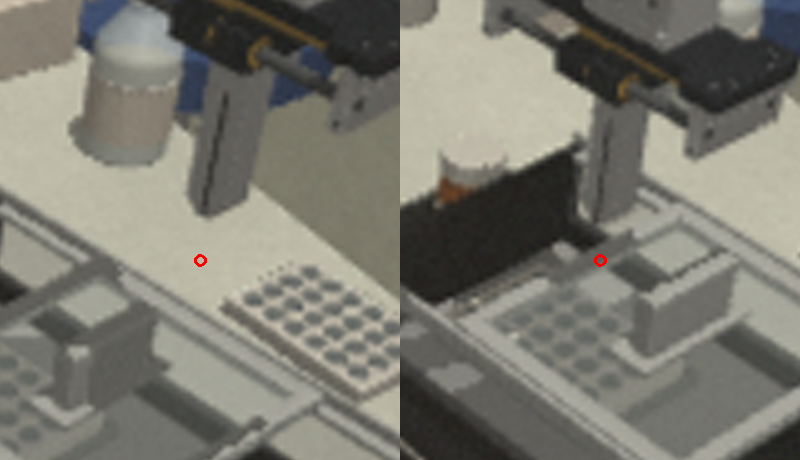

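Run:
```python
from h import *
s=pickle.load(open("pics/wrist3.pkl","rb"))
for dz in(0,.01,.02,.027,.04): print(dz,proj(s,np.array([.5726,-.0177,.1469+dz])),proj(s,np.append(np.array([.5726,-.0177])+dz*ex,.1469)))
s=pickle.load(open("pics/side3.pkl","rb"));
for dz in(0,.01,.02,.027,.04): print(dz,proj(s,np.array([.5726,-.0177,.1469+dz])),proj(s,np.append(np.array([.5726,-.0177])+dz*ex,.1469)))
out=[]
for n,k,tp in(("top",1,(.59546,-.13207,.25275)),("side",0,(.18874264, 0.51595556, 0.17471311)),("wrist",3,(.5726,-.0177,.1469))):
    s=pickle.load(open(f"pics/{n}{k}.pkl","rb")); im=cv2.resize(s["image"][:,:,::-1],None,fx=4,fy=4,interpolation=cv2.INTER_CUBIC)
    p=proj(s,tp); u,v=(p*4+2).astype(int); cv2.circle(im,(u,v),4,(0,0,255),2)
    out.append(im[v-250:v+200,u-130:u+130])
cv2.imwrite("pics/cmp2.png",np.hstack(out))
```

```text
0 [317.29797652 218.23567876] [317.29797652 218.23567876]
0.01 [317.31592601 222.50018327] [317.28315006 230.24820294]
0.02 [317.33561516 227.17799966] [317.2686437  242.00137238]
0.027 [317.35057284 230.73169795] [317.25867421 250.07873904]
0.04 [317.38133259 238.03970912] [317.24055073 264.76253439]
0 [375.08368232 177.1592064 ] [375.08368232 177.1592064 ]
0.01 [375.44469781 174.45323629] [377.45567203 175.89025253]
0.02 [375.80966697 171.7176316 ] [379.80760422 174.63202892]
0.027 [376.06753274 169.78481405] [381.44215836 173.75758422]
0.04 [376.55172901 166.15554968] [384.45230516 172.14723262]
```

View pics/cmp2.png

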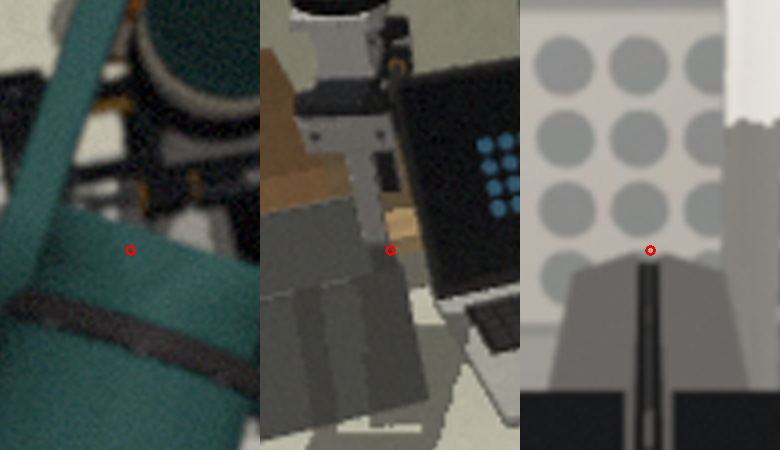

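Run:
```python
from h import *
from bench import robot
s=pickle.load(open("pics/side0.pkl","rb")); im=cv2.resize(s["image"][:,:,::-1],None,fx=6,fy=6,interpolation=cv2.INTER_CUBIC)
for d in(-.047,0,.047):
  for dz in(0,.027):
    p=proj(s,np.array([.18874+d*.344,.51596+d*.939,.1747+dz])); print(d,dz,p); u,v=(p*6+3).astype(int); cv2.circle(im,(u,v),3,(0,0,255) if dz==0 else (0,255,0),2)
cv2.imwrite("pics/c0.png",im[420:840,900:1400])
s=robot.snapshot("side");o=robot.get_obs(); print(o["tool_pos"],o["time"],proj(s,o["tool_pos"]))
cv2.imwrite("pics/c1.png",cv2.resize(s["image"][120:220,320:440,::-1],None,fx=5,fy=5))
K,R,t=P(s); print(-R.T@t)
```

```text
-0.047 0 [195.42925329 122.99349468]
-0.047 0.027 [193.95361694 115.82067265]
0 0 [196.88567714 116.13724275]
0 0.027 [195.46725878 109.06591402]
0.047 0 [198.26846191 109.62765372]
0.047 0.027 [196.90342329 102.65690471]
[ 0.57277216 -0.01861094  0.14685226] 4.5 [375.30247652 177.32517251]
[-0.01616774 -0.76557327  0.86147407]
```

View pics/c0.png

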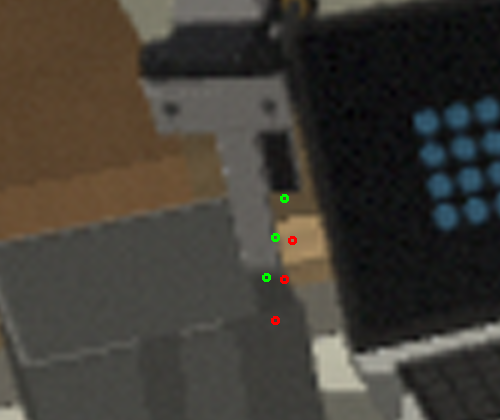

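View pics/c1.png

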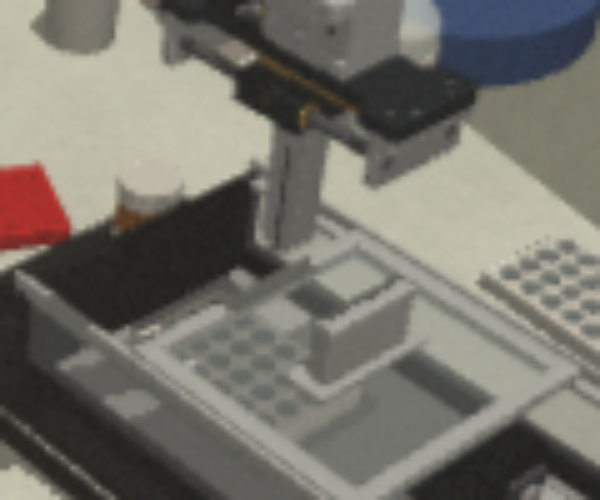

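Run:
```python
from h import *
out=[]
for k,tp in((1,(.59546,-.13207,.25275)),(3,(.5727,-.0182,.1469))):
    s=pickle.load(open(f"pics/side{k}.pkl","rb")); im=cv2.resize(s["image"][:,:,::-1],None,fx=6,fy=6,interpolation=cv2.INTER_CUBIC)
    for dz,c in((0.02,(0,0,255)),(.026,(0,255,0)),(.032,(255,0,0))):
        pts=[]
        for a,b in((-.008,-.0125),(-.008,.0125),(.008,.0125),(.008,-.0125)):
            q=np.array(tp)+np.append(a*ex+b*ey,dz); pts.append((proj(s,q)*6+3).astype(int))
        cv2.polylines(im,[np.array(pts)],True,c,1)
    u,v=pts[0]; out.append(im[v-200:v+150,u-190:u+190])
cv2.imwrite("pics/cmp3.png",np.hstack(out))
```

```text
(no output)
```

View pics/cmp3.png

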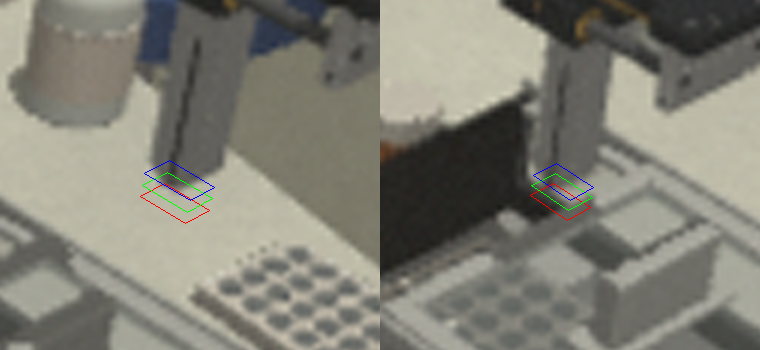

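The guard did not move. In the side view the real fingertip is about 27–35 mm above the reported TCP, so the fingers passed over the fin. I'll go back, descend further with force checks, and push again.

```bash
python3 -m handwheel '[{"delta_pos":[0,-25,0],"yaw":0},{"delta_pos":[-40,-25,0],"yaw":0},{"delta_pos":[-80,-25,0],"yaw":0},{"delta_pos":[-110,-25,0],"yaw":0},{"delta_pos":[-118,-20,0],"yaw":0},{"delta_pos":[-118,0,0],"yaw":0},{"delta_pos":[-118,10,0],"yaw":0},{"delta_pos":[-118,18,0],"yaw":0},{"delta_pos":[-118,24,0],"yaw":0},{"delta_pos":[-118,24,0],"yaw":0}]'
python3 - <<'E'
from h import *
from bench import robot
o=robot.get_obs();p=o["tool_pos"][:2]-C;print(p@ex,p@ey,o["tool_pos"],o["wrist_force"])
for n in("side","wrist"):
    s=robot.snapshot(n);pickle.dump(s,open(f"pics/{n}4.pkl","wb"))
    cv2.imwrite(f"pics/{n}4.png",cv2.resize(s["image"][130:250,330:490,::-1],None,fx=4.5,fy=4.5) if n=="side" else s["image"][:,:,::-1])
E
```

```text
time: 5.5
tool_pos: [0.5965, -0.1331, 0.122]
ee_rot: [-1.57, -0.001, 1.779]
wrist_force: [0.2, -0.2, -0.3]
width: 0.0002
-0.0005285817554930208 -0.058536999684577894 [ 0.59651351 -0.13309598  0.12198106] [ 0.19166172 -0.22098752 -0.28035969]
```

View pics/side4.png

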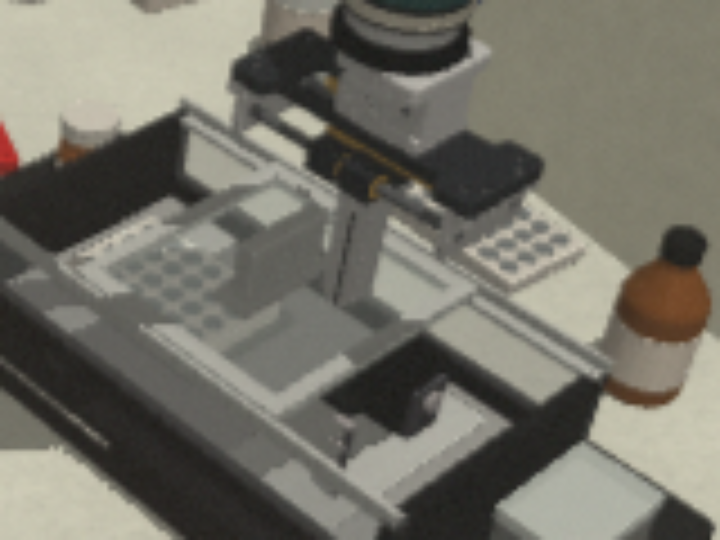

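View pics/wrist4.png

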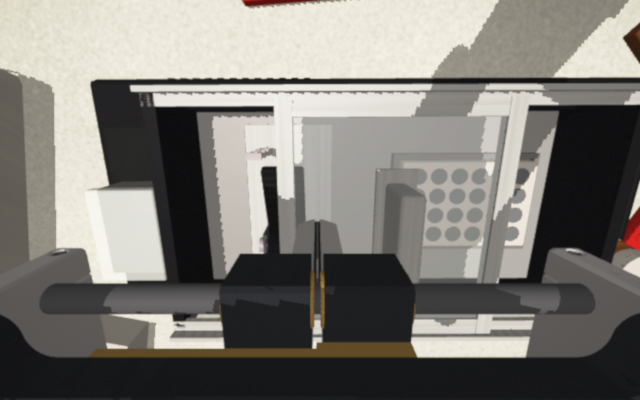

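```bash
python3 -m handwheel '[{"delta_pos":[12,-3,0],"yaw":0},{"delta_pos":[25,-3,0],"yaw":0},{"delta_pos":[33,-3,0],"yaw":0},{"delta_pos":[40,-3,0],"yaw":0},{"delta_pos":[46,-3,0],"yaw":0},{"delta_pos":[52,-3,0],"yaw":0},{"delta_pos":[58,-3,0],"yaw":0},{"delta_pos":[58,-3,0],"yaw":0}]'
python3 - <<'E'
from h import *
from bench import robot
o=robot.get_obs();p=o["tool_pos"][:2]-C;print(p@ex,p@ey,o["tool_pos"],o["wrist_force"])
s=robot.snapshot("side");cv2.imwrite("pics/s5.png",cv2.resize(s["image"][130:250,330:490,::-1],None,fx=4.5,fy=4.5))
E
```

```text
time: 6.4
tool_pos: [0.5849, -0.076, 0.1259]
ee_rot: [-1.571, -0.001, 1.779]
wrist_force: [-0.5, 0.2, -0.7]
width: 0.0005
-0.0001907511986153275 -0.0002741763240778673 [ 0.58486967 -0.07600753  0.12589099] [-0.52273606  0.17806372 -0.67272017]
```

View pics/s5.png

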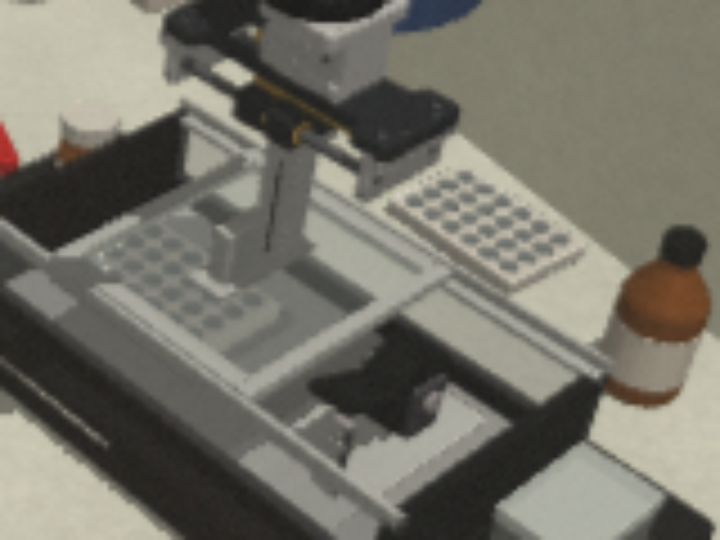

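```bash
python3 -m handwheel '[{"delta_pos":[8,0,0],"yaw":0},{"delta_pos":[16,0,0],"yaw":0},{"delta_pos":[24,0,0],"yaw":0},{"delta_pos":[32,0,0],"yaw":0},{"delta_pos":[40,0,0],"yaw":0},{"delta_pos":[48,0,0],"yaw":0},{"delta_pos":[54,0,0],"yaw":0},{"delta_pos":[58,0,0],"yaw":0},{"delta_pos":[62,0,0],"yaw":0},{"delta_pos":[62,0,0],"yaw":0}]'
python3 - <<'E'
from h import *
from bench import robot
o=robot.get_obs();p=o["tool_pos"][:2]-C;print(p@ex,p@ey,o["tool_pos"],o["wrist_force"])
s=robot.snapshot("side");cv2.imwrite("pics/s6.png",cv2.resize(s["image"][130:250,330:490,::-1],None,fx=4.5,fy=4.5))
E
```

```text
time: 7.45
tool_pos: [0.5723, -0.0154, 0.126]
ee_rot: [-1.571, -0.001, 1.779]
wrist_force: [0.6, 0.2, 0.1]
width: 0.0009
-4.0813847912817e-06 0.06164733317484458 [ 0.57232595 -0.01536956  0.1260377 ] [0.61993911 0.17737943 0.07932406]
```

View pics/s6.png

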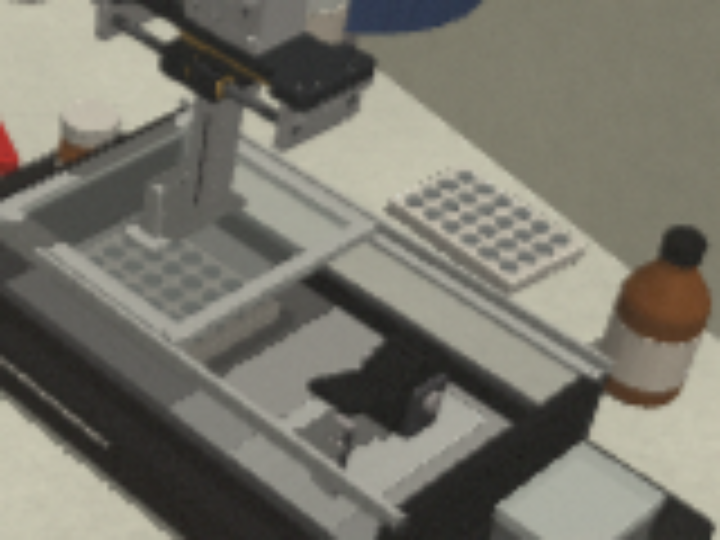

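Almost shut; I'll press gently into the stop.

```bash
python3 -m handwheel '[{"delta_pos":[2,0,0],"yaw":0},{"delta_pos":[4,0,0],"yaw":0},{"delta_pos":[6,0,0],"yaw":0},{"delta_pos":[6,0,0],"yaw":0}]'; python3 -m handwheel '[{"delta_pos":[2,0,0],"yaw":0},{"delta_pos":[4,0,0],"yaw":0},{"delta_pos":[4,0,0],"yaw":0},{"delta_pos":[4,0,0],"yaw":0}]';python3 - <<'E'
from h import *
from bench import robot
o=robot.get_obs();p=o["tool_pos"][:2]-C;print(p@ex,p@ey,o["tool_pos"],o["wrist_force"])
E
```

```text
time: 7.9
tool_pos: [0.5717, -0.012, 0.1263]
ee_rot: [-1.572, 0.003, 1.777]
wrist_force: [1.3, -4.2, -0.6]
width: 0.0007
time: 8.3
tool_pos: [0.5718, -0.0121, 0.1264]
ee_rot: [-1.572, 0.01, 1.775]
wrist_force: [3.2, -12.8, -1.5]
width: 0.0004
0.00011481176307385349 0.06493822280113928 [ 0.57176594 -0.01212449  0.1263534 ] [  3.2145857  -12.83407192  -1.5251382 ]
```

```bash
python3 -m handwheel '[{"delta_pos":[-12,0,0],"yaw":0},{"delta_pos":[-25,-10,0],"yaw":0},{"delta_pos":[-40,-50,0],"yaw":0},{"delta_pos":[-70,-80,8],"yaw":0},{"delta_pos":[-110,-80,20],"yaw":0},{"delta_pos":[-145,-80,31],"yaw":0},{"delta_pos":[-158,-80,31],"yaw":0},{"delta_pos":[-158,-80,31],"yaw":0},{"delta_pos":[-158,-80,31],"yaw":0}]'
python3 - <<'E'
from h import *
from bench import robot
o=robot.get_obs();p=o["tool_pos"][:2]-C;print(p@ex,p@ey,o["tool_pos"],o["wrist_force"])
go(o,w(-.031,-.086,.2),YAW+np.pi/2)
for n in("side","wrist"):
    s=robot.snapshot(n);pickle.dump(s,open(f"pics/{n}7.pkl","wb"))
    cv2.imwrite(f"pics/{n}7.png",cv2.resize(s["image"][130:250,330:490,::-1],None,fx=4.5,fy=4.5) if n=="side" else s["image"][:,:,::-1])
E
```

```text
time: 9.2
tool_pos: [0.5726, -0.1666, 0.2058]
ee_rot: [-1.571, -0.002, 1.778]
wrist_force: [-0.0, 0.3, -0.3]
width: 0.0004
-0.030849823921709773 -0.08644909713891144 [ 0.5725762  -0.16664398  0.20579062] [-0.00342768  0.25115533 -0.28643185]
tcp [ 0.5725762  -0.16664398  0.20579062] delta mm [0.4 5.8 0.2]
heading 1.7784977880775132 yaw 0.0007014612826166111
```

View pics/side7.png

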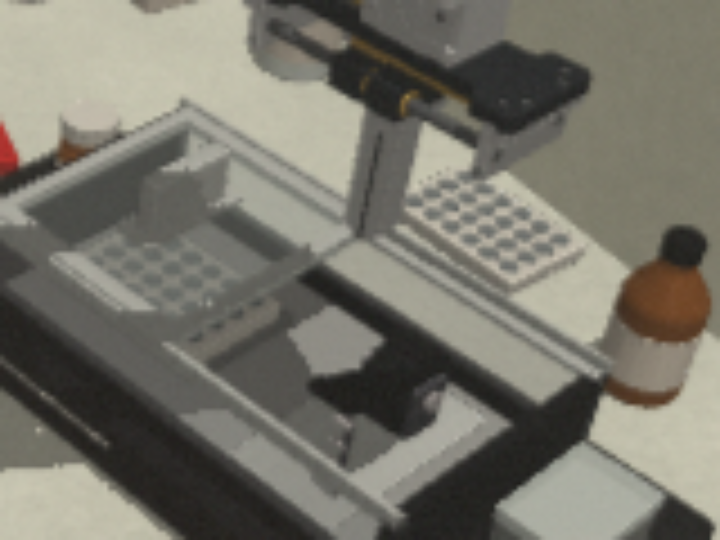

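View pics/wrist7.png

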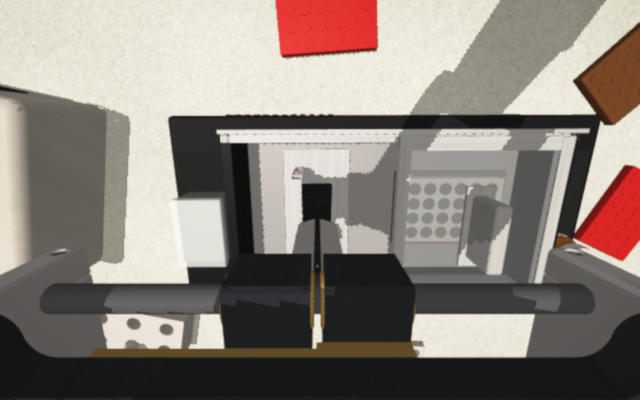

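Run:
```python
from h import *
s=pickle.load(open("pics/wrist7.pkl","rb"))
for px,z in(((303,184),.114),((332,184),.114),((317,215),.108)):
    p=ray(s,px,z)[:2]-C; print(px,np.round([p@ex,p@ey],4))
p=proj(s,w(-.0265,-.086,.11)); print(p)
for dz in (0,.02,.03): print(proj(s,w(-.0308-.008,-.0864,.2058+dz)))
cv2.imwrite("pics/w7c.png",cv2.resize(s["image"][130:270,220:420,::-1],None,fx=4,fy=4))
```

```text
(303, 184) [-0.0393 -0.101 ]
(332, 184) [-0.0393 -0.0693]
(317, 215) [-0.0018 -0.0856]
[316.70584994 194.51028583]
[316.32996171 208.37966657]
[316.31975647 216.44515187]
[316.31386619 221.10039836]
```

View pics/w7c.png

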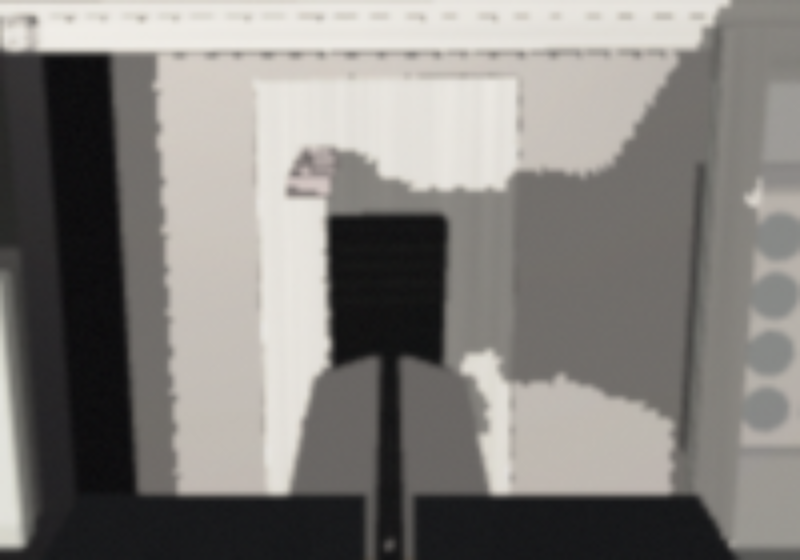

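```bash
python3 -m handwheel '[{"delta_pos":[0,35,0],"yaw":0},{"delta_pos":[0,70,0],"yaw":0},{"delta_pos":[0,90,0],"yaw":0},{"delta_pos":[0,100,0],"yaw":0},{"delta_pos":[0,105,0],"yaw":0},{"delta_pos":[0,105,0],"yaw":0},{"delta_pos":[0,105,0],"yaw":0}]'; python3 -m handwheel '[{"delta_pos":[0,3,0],"yaw":0},{"delta_pos":[0,6,0],"yaw":0},{"delta_pos":[0,6,0],"yaw":0}]';python3 -m handwheel '[{"delta_pos":[0,3,0],"yaw":0},{"delta_pos":[0,6,0],"yaw":0},{"delta_pos":[0,6,0],"yaw":0}]'
python3 - <<'E'
from h import *
from bench import robot
for n in("side","wrist"):
    s=robot.snapshot(n);pickle.dump(s,open(f"pics/{n}8.pkl","wb"))
    cv2.imwrite(f"pics/{n}8.png",cv2.resize(s["image"][130:250,330:490,::-1],None,fx=4.5,fy=4.5) if n=="side" else s["image"][:,:,::-1])
E
```

```text
time: 10.0
tool_pos: [0.5734, -0.1677, 0.1026]
ee_rot: [-1.573, 0.001, 1.778]
wrist_force: [0.6, -0.4, 0.2]
width: 0.0004
time: 10.3
tool_pos: [0.5723, -0.1677, 0.0947]
ee_rot: [-1.571, -0.0, 1.778]
wrist_force: [-0.1, -0.4, -0.7]
width: 0.0006
time: 10.6
tool_pos: [0.572, -0.1675, 0.0881]
ee_rot: [-1.57, -0.001, 1.778]
wrist_force: [-0.6, 0.1, 0.3]
width: 0.0006
```

View pics/side8.png

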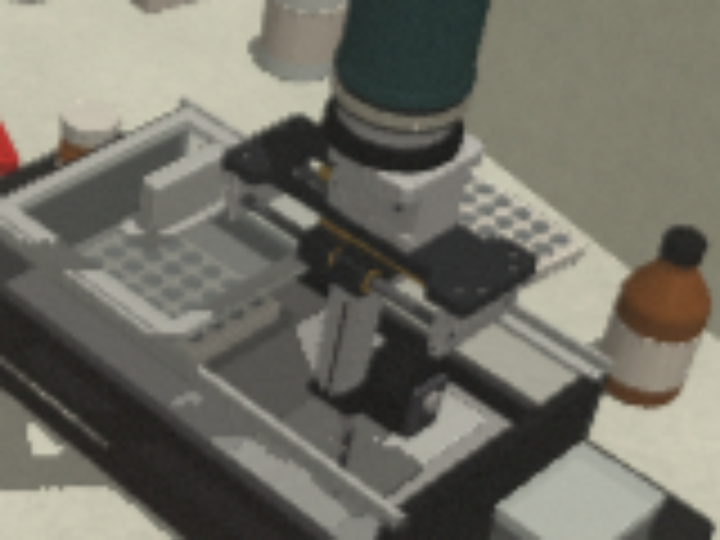

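```bash
python3 -m handwheel '[{"delta_pos":[0,3,0],"yaw":0},{"delta_pos":[0,6,0],"yaw":0},{"delta_pos":[0,6,0],"yaw":0}]'; python3 -m handwheel '[{"delta_pos":[0,3,0],"yaw":0},{"delta_pos":[0,6,0],"yaw":0},{"delta_pos":[0,6,0],"yaw":0}]';python3 -m handwheel '[{"delta_pos":[0,3,0],"yaw":0},{"delta_pos":[0,6,0],"yaw":0},{"delta_pos":[0,6,0],"yaw":0}]'
```

```text
time: 11.0
tool_pos: [0.572, -0.168, 0.0832]
ee_rot: [-1.57, 0.0, 1.778]
wrist_force: [-2.3, -0.7, 3.6]
width: 0.0002
time: 11.3
tool_pos: [0.5721, -0.1681, 0.0775]
ee_rot: [-1.571, 0.001, 1.778]
wrist_force: [-2.7, -0.3, 2.7]
width: 0.0002
time: 11.6
tool_pos: [0.5727, -0.1679, 0.0709]
ee_rot: [-1.571, 0.001, 1.778]
wrist_force: [-0.8, -0.6, 4.1]
width: 0.0003
```

```bash
python3 -m handwheel '[{"delta_pos":[0,4,0],"yaw":0},{"delta_pos":[0,8,0],"yaw":0},{"delta_pos":[0,12,0],"yaw":0},{"delta_pos":[0,12,0],"yaw":0}]'; python3 -m handwheel '[{"delta_pos":[0,4,0],"yaw":0},{"delta_pos":[0,8,0],"yaw":0},{"delta_pos":[0,12,0],"yaw":0},{"delta_pos":[0,12,0],"yaw":0}]';python3 - <<'E'
from h import *
from bench import robot
for n in("side","wrist"):
    s=robot.snapshot(n);pickle.dump(s,open(f"pics/{n}9.pkl","wb"))
    cv2.imwrite(f"pics/{n}9.png",cv2.resize(s["image"][130:250,330:490,::-1],None,fx=4.5,fy=4.5) if n=="side" else s["image"][:,:,::-1])
E
```

```text
time: 12.0
tool_pos: [0.5722, -0.1678, 0.0585]
ee_rot: [-1.57, 0.0, 1.778]
wrist_force: [-0.7, -0.4, 2.0]
width: 0.0006
time: 12.4
tool_pos: [0.5724, -0.1678, 0.0475]
ee_rot: [-1.571, 0.0, 1.778]
wrist_force: [-2.2, -0.9, 7.0]
width: 0.0005
```

View pics/side9.png

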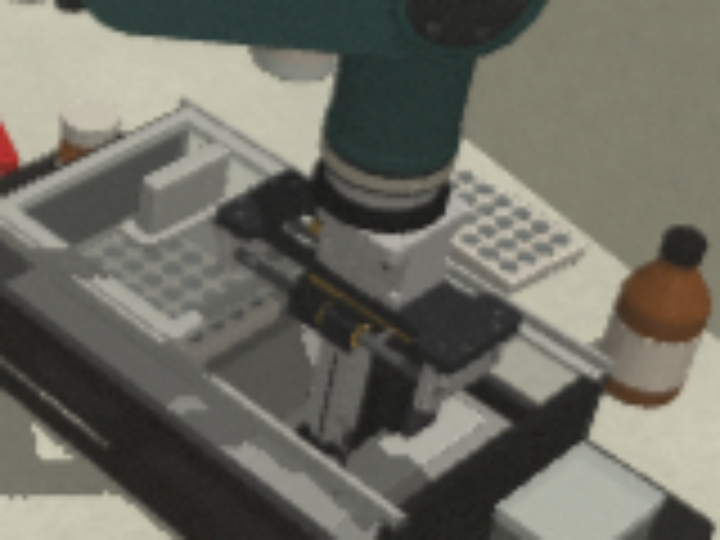

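View pics/wrist9.png

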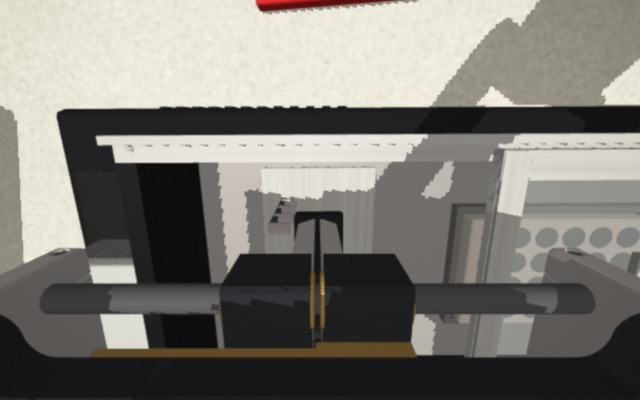

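```bash
python3 -m handwheel '[{"delta_pos":[0,2,0],"yaw":0},{"delta_pos":[0,4,0],"yaw":0},{"delta_pos":[0,4,0],"yaw":0}]'; python3 -m handwheel '[{"delta_pos":[0,1,0],"yaw":0},{"delta_pos":[0,2,0],"yaw":0},{"delta_pos":[0,2,0],"yaw":0}]'; python3 -m handwheel '[{"delta_pos":[0,1,0],"yaw":0},{"delta_pos":[0,2,0],"yaw":0},{"delta_pos":[0,2,0],"yaw":0}]'
```

```text
time: 12.8
tool_pos: [0.5727, -0.1677, 0.0435]
ee_rot: [-1.572, 0.0, 1.778]
wrist_force: [-2.4, -0.5, 5.0]
width: 0.0006
time: 13.1
tool_pos: [0.5729, -0.1677, 0.0419]
ee_rot: [-1.572, 0.001, 1.778]
wrist_force: [-3.0, -0.5, 7.6]
width: 0.0006
time: 13.4
tool_pos: [0.5731, -0.1677, 0.0402]
ee_rot: [-1.573, 0.001, 1.778]
wrist_force: [-3.2, -0.3, 8.6]
width: 0.0003
```

```bash
python3 -m handwheel '[{"delta_pos":[0,1,0],"yaw":0},{"delta_pos":[0,2,0],"yaw":0},{"delta_pos":[0,2,0],"yaw":0}]'; python3 -m handwheel '[{"delta_pos":[0,1,0],"yaw":0},{"delta_pos":[0,2,0],"yaw":0},{"delta_pos":[0,2,0],"yaw":0}]'
```

```text
time: 13.7
tool_pos: [0.5734, -0.1677, 0.0383]
ee_rot: [-1.573, 0.001, 1.778]
wrist_force: [-1.1, -0.7, 8.0]
width: 0.0006
time: 14.0
tool_pos: [0.5736, -0.1677, 0.0374]
ee_rot: [-1.574, 0.001, 1.778]
wrist_force: [-4.5, 1.0, 11.9]
width: 0.0002
```

```bash
python3 -m handwheel '[{"delta_pos":[0,1,0],"yaw":0},{"delta_pos":[0,2,0],"yaw":0},{"delta_pos":[0,2,0],"yaw":0},{"delta_pos":[0,2,0],"yaw":0}]';python3 - <<'E'
from h import *
from bench import robot
for n in("side","wrist","top"):
    s=robot.snapshot(n);pickle.dump(s,open(f"pics/{n}10.pkl","wb"))
    cv2.imwrite(f"pics/{n}10.png",cv2.resize(s["image"][130:250,330:490,::-1],None,fx=4.5,fy=4.5) if n=="side" else s["image"][:,:,::-1])
E
```

```text
time: 14.4
tool_pos: [0.5738, -0.1678, 0.0372]
ee_rot: [-1.575, 0.002, 1.778]
wrist_force: [-5.8, 1.0, 17.3]
width: 0.0003
```

View pics/side10.png

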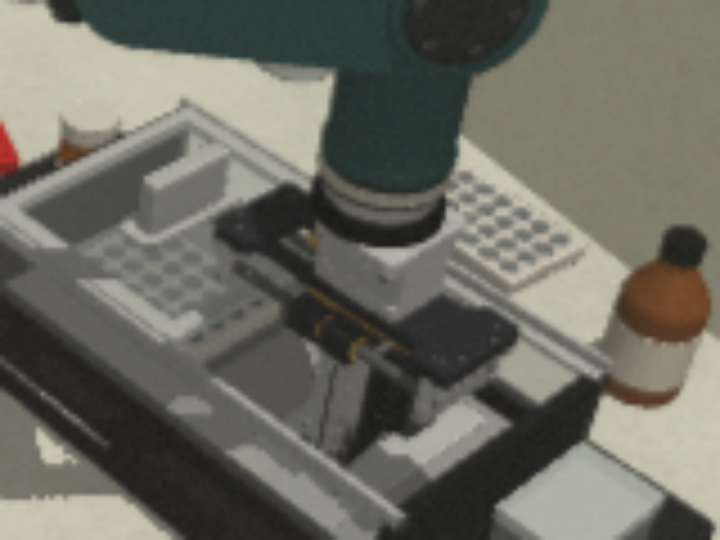

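View pics/wrist10.png

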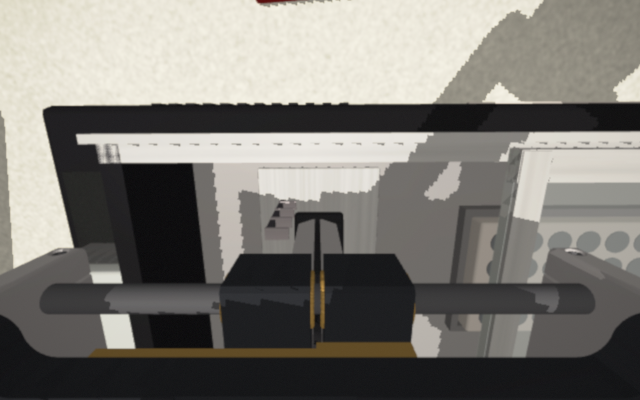

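Run:
```python
from h import *
from bench import robot
s=pickle.load(open("pics/wrist10.pkl","rb"))
for q in(.4,.5,.55,.6,.64):
    a=.38-q; r=.085
    for nm,k in(("top",.004),("bot",-.004)):
        x=.0375-r*np.cos(a)+k*np.sin(a); z=.08+r*np.sin(a)+k*np.cos(a)
        print(q,nm,[np.round(proj(s,w(x,-.086+d,z)),1) for d in(-.017,.017)])
cv2.imwrite("pics/w10c.png",cv2.resize(s["image"][150:260,250:410,::-1],None,fx=5,fy=5,interpolation=cv2.INTER_CUBIC))
o=robot.get_obs(); print(o["time"],o["tool_pos"],o["wrist_force"],o["qvel"])
```

```text
0.4 top [array([291.8, 214.6]), array([347.5, 214.7])]
0.4 bot [array([293., 211.]), array([346.1, 211.1])]
0.5 top [array([293. , 210.8]), array([346.1, 210.9])]
0.5 bot [array([294. , 208.7]), array([344.9, 208.7])]
0.55 top [array([293.6, 209.5]), array([345.4, 209.6])]
0.55 bot [array([294.6, 208. ]), array([344.2, 208.1])]
0.6 top [array([294.1, 208.6]), array([344.8, 208.6])]
0.6 bot [array([295.1, 207.7]), array([343.7, 207.8])]
0.64 top [array([294.5, 208.1]), array([344.3, 208.1])]
0.64 bot [array([295.4, 207.7]), array([343.2, 207.8])]
14.55 [ 0.57379502 -0.1677791   0.03714186] [-5.82211856  1.12468732 17.3268498 ] [-1.82453306e-05 -1.63365695e-04 -1.04509257e-03  1.77215952e-03
  1.07865301e-03  1.69699063e-03]
```

View pics/w10c.png

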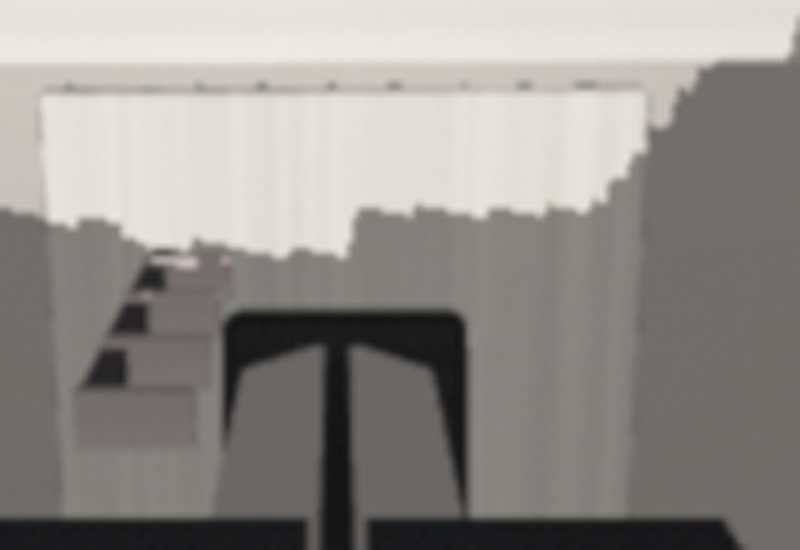

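View pics/top10.png

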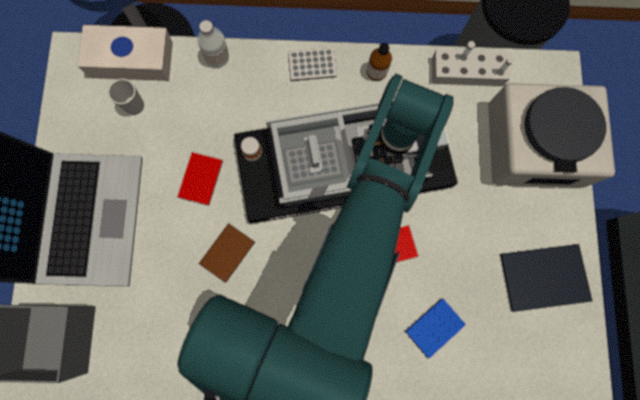

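Run:
```python
from h import *
s=pickle.load(open("pics/top10.pkl","rb"))
cv2.imwrite("pics/t10c.png",cv2.resize(s["image"][90:230,225:465,::-1],None,fx=3.3,fy=3.3,interpolation=cv2.INTER_CUBIC))
```

```text
(no output)
```

View pics/t10c.png

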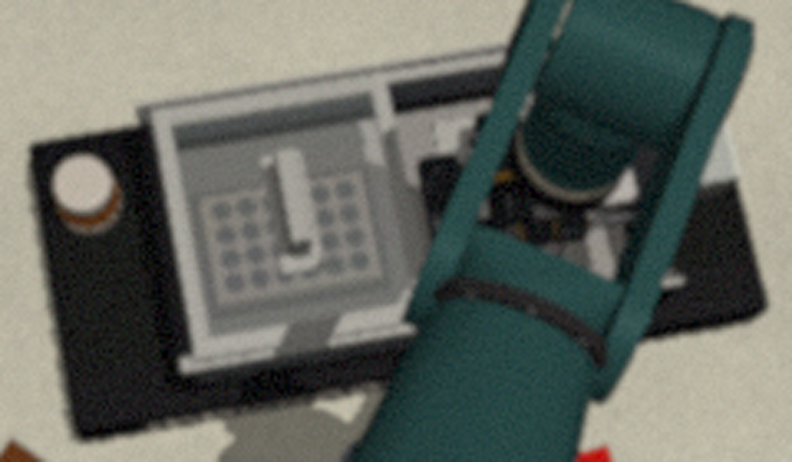

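Run:
```python
from h import *
from bench import robot
s=pickle.load(open("pics/top10.pkl","rb"))
f=lambda u,v:(225+u/3.3,90+v/3.3)
p=ray(s,f(296,200),.1705)[:2]-C; print("fin",p@ex,p@ey)
o=robot.get_obs(); print(o["time"],o["wrist_force"])
print(robot.close_job())
```

```text
fin -0.0025559015484761735 0.08438340156574195
14.55 [-5.82211856  1.12468732 17.3268498 ]
the job is handed in; nothing more can be done
None
```

I shut the guard over the well plate, then pressed the dial tab down to its firm stop past the third click. I handed the job in at 14.55 s with the closed fingers still pushing on the tab. No verdict was reported.

- **First push missed:** the fingers passed over the handle because the visible fingertips sit about 27 mm above the reported TCP. I backed off, went lower and pushed again. That offset also fitted the height at which the fingers met the tab.
- **Guard:** the push ended at its stop, with 13 N built up and no further travel. The last top view puts the handle 84 mm along y and 2.6 mm off the centre line. It should be at 86 mm, so it is well within 10 mm of the spot above the nest.
- **Dial:** travel stalled with about 17 N upward at the wrist. The tab's size in the wrist view fits 0.6–0.64 rad. Its edge row was about 4 pixels off the prediction, so the angle rests on the stall, the travel and that size.
- **Bystanders:** the plate and the jar look unmoved in the last top view. The arm mostly hid the tip box in that view, but the last side view showed it in place.

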